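Press the storage box's lid home and run it under the shelf-height bar

ROBOT

A 6-joint arm with a two-finger parallel gripper is mounted at the origin on the work surface. World frame = base frame: x ahead of the robot, y to its left, z up, the work surface at z = 0. Lengths are in m, angles in rad, forces in N, time in s.
With the tool pointing down it reaches from about 0.375 to 0.975 m from the base axis. Payload 3.8 kg.
Tool frame: the origin (TCP) lies at the very end of the fingers, on their centre line; the grasp point (between the pads) lies behind it (bot.tcp_to_grasp is the y of the grasp point in the tool frame, in m); y points along the fingers, z is the direction in which the jaws open and shut, and the axes are right-handed (so a half turn about y gives the same grasp; the last joint's range is limited). The gripper opens to 85 mm and grips with 20 to 120 N. Pads are 22 mm wide; open, the fingers measure 114 mm over their backs; the gripper's body (76 mm by 85 mm) begins 54 mm behind the grasp point. The pads swing forward as they close: fully open they stand 13 mm farther back than shut.
Start: joints at [1.276, 0.264, 1.604, -0, 1.274, -0.037], TCP at [0.172, 0.653, 0.231] pointing down, gripper open.
Joint ranges: [-2.63, 2.63], [-0.94, 2.18], [0.31, 2.57], [-1.31, 4.45], [0, 2.66], [-2.55, 2.55]. Speed limits (rad/s): [2.57, 2.57, 3.14, 3.14, 3.14, 3.14].

INTERFACE

Orientations are given as a rotation vector (axis times angle).
In Python, from workcell import bot, optics, workorder gives the robot as it stands.
- The arm moves only by the shell command python3 -m handwheel 'ROWS' [FORCE]. ROWS is JSON, a list of rows, each a list of 7 numbers: the shift along the tool's x, y, z in m, then the turn, a rotation vector about the tool's x, y, z in rad, then the opening, from 0 (shut) to 1 (fully open). A call has 1 to 8 rows; each row shifts and turns the commanded pose from where the row before left it, along the tool's axes as they then stand; what a row does not reach is not made up. A row lasts 1/8 s, in which the tool goes at most 62.5 mm and 10.7 degrees, less where a joint would pass 70% of its speed; a pose out of reach is approached as far as the arm can. A call with a gripper value outside its range is refused whole. The fingers move at their own pace and stop on an object; FORCE is the grip in N (left out, the last holds). Time passes only in rows, so rows that do not move let the fingers close. It gives the time, the measured TCP pose, the force and the opening at its end, in the units of the state.
- bot.read_state(): the state, without advancing time (a new reading comes with each control period).
- optics.read_camera(name): name is "scene" or "top" or "wrist"; returns a dict with "image" (480x640x3 uint8, red, green, blue), "z_map" (480x640 float32, m along the optical axis (not along the pixel's ray), 0 where there is no reading), "mtx" (3x3 intrinsics, pixels), "dist" ([k1, k2, p1, p2, k3] as OpenCV has them; the pictures are not rectified), "world_from_camera" (4x4, takes a point from camera to world coordinates); the wrist camera has in their place "hand_eye" (4x4, takes a point from camera to tool coordinates, whose origin is the TCP and whose axes are the tool frame's). Camera axes: x right, y down, z forward; pixel columns grow to the right and rows downward; lengths in m; the calibration is good to about 2 mm. A picture is of the moment at which its call begins: read the wrist's pose just before it.
- workorder.finish_job(): hands the job in, once; it reports no verdict.
The state is a dict: "time": time; "q": joint angles; "joint_vel": joint speeds; "joint_torque": joint torques, N m; "tool_pos": TCP position; "tcp_rot": TCP orientation; "wrist_force": force on the tool from outside, world axes, zero at the start; "torque": the same for the moment, N m; "width": opening from 0.0 (shut) to 1.0 (fully open).
Only numpy, scipy, OpenCV 4.12 (cv2) and the standard library are available. Lean on these libraries where they do the work, as an engineer would, in place of code of your own. Each camera call takes 0.05 s, during which the arm holds its last target.

TASK

Press the blue lid of the grey storage box down until it is fully home, then push the box lengthwise along the table under the red bridge bar, without it catching, until its front end butts firmly against the black pad of the green stop, and leave it there. Press and push gently, by feel: the stop's rod can be set to any length, so it is not known where the box will meet it. Leave the other stock on the table alone.

Things in the scene. Friction and masses are not known exactly. Their poses are not given: they have to be found in the camera images.
- box: Grey storage box with blue lid, 110 mm wide (x), 180 mm long (y), 62 mm tall with the lid home (tub 44 mm, lid an 18 mm slab of 106 x 176 mm that moves straight up and down). 0.4 to 0.8 kg, loose, closed, rigid; sliding it takes 2 to 10 N. Origin: centre of the underside. Its +y end is the front, toward the bridge; push at the -y end. It stands before the bridge, roughly in line.
- lid_top (a point): Centre of the lid's flat top, 62 mm above the box's origin when home. At the start it stands 7 to 14 mm proud, showing a yellow collar below its edge. Pressing it down takes about 7 N all the way; it stays where it is left and stops solid when home.
- bridge: Fixed gauge: red bar along its x, 20 mm deep (y), underside 66 mm and top 80 mm above the table, on two steel posts 140 mm apart inside (feet 220 mm over all, 60 mm deep, 6 mm tall). Origin: on the table under the bar's middle. The box passes in its +y direction, box y along bridge y. With the lid home the box clears the bar by 4 mm; a proud lid catches.
- stop: Fixed green clamp block, 40 x 50 mm, 60 mm tall (screw handle to 82 mm), 150 mm beyond the bridge in its +y. Origin: centre of underside, axes as the bridge's. Its rod, clamped fast, points to the bridge and ends in a black rubber pad (50 mm wide, 17 to 47 mm above the table; gives 1 to 3 mm). The pad's face stands 50 to 95 mm beyond the bar's middle: unknown each time.
- can_red: Bystander: red food can, 74 mm across, 110 mm tall; origin centre of underside.
- can_green: Bystander: green food can, 74 mm across, 110 mm tall; origin centre of underside.
- jar: Bystander: amber jar, 70 mm across, 100 mm tall; origin centre of underside.
- carton: Bystander: small cardboard carton 90 x 130 x 70 mm; origin centre of underside.
- tape: Bystander: orange roll of tape, 100 mm across, 48 mm tall; origin centre of underside.
- cleaner: Bystander: white cleaner bottle with a yellow label, 70 mm across, 220 mm tall; origin centre of underside.
Not all that is in view belongs to the job. Leave any brown or pink look-alike of the bridge alone.

How it is judged:
On the way, in this order (a step that is already met when the one before it is completed fails the run):
1. the lid is fully home while the box is still before the bar (z of lid_top in the frame of box below 0.0635 m and y of box in the frame of bridge below -0.08 m), for 0.2 s.
2. the box, under the bar with its lid home, is pressed against the stop with more than 1 N (contact force between box and stop above 1 N and y of box in the frame of bridge above -0.047 m and z of lid_top in the frame of box below 0.064 m), for 0.1 s.
At the end, for the whole second after the job is handed in: The box stands flat and at rest on the table under the bar, between the posts, where it met the stop: its front end at least 43 mm beyond the middle of the bar, within 25 mm of the bridge's centre line, turned less than 0.2 rad from it, and its lid within 2 mm of home (y of box in the frame of bridge between -0.047 and 0.012 m and x of box in the frame of bridge between -0.025 and 0.025 m and angle between the y axis of box and the y axis of bridge, either way round below 0.2 rad and angle between box's own z axis and vertical below 0.05 rad and height (world z) of box below 0.006 m and z of lid_top in the frame of box below 0.064 m and linear speed of box below 0.01 m/s); the robot touches nothing.
It fails at once if the box or its lid rams the bridge with more than 12 N (contact force between box and bridge above 12 N).
It fails at once if the box is pushed against the stop with more than 30 N (contact force between box and stop above 30 N).
It fails at once if the robot presses the box or its lid with more than 35 N (contact force between any of the fingers, the arm and box above 35 N).
It fails at once if a bystander is moved more than 20 mm (distance of any of can_red, can_green, jar, carton, tape, cleaner from where it was at the start of the episode above 0.02 m).
It also fails if it takes over 61 s, if anything falls off the work surface, if the arm or the gripper's body presses on something with over 40 N, if the wrist force passes 120 N, or if a joint passes its speed limit or range.

## Working session

There is one attempt and no reset: what is moved stays moved. The work goes in short steps, Python scripts to look and compute and a shell command to move; the robot and the scene stay as the last step left them, time stands still between calls to the robot, and variables do not carry over. Pictures are saved under pics/ and viewed, and the job is handed in when it is done.

```bash
mkdir -p pics; ls; python3 - <<'E'
from workcell import bot,optics
import cv2
print(bot.read_state(), bot.tcp_to_grasp)
for n in ("scene","top","wrist"):
    c=optics.read_camera(n); cv2.imwrite(f"pics/{n}0.png",c["image"][:,:,::-1])
    print(n,c["mtx"].tolist(),c["dist"],c.get("world_from_camera",c.get("hand_eye")))
    import numpy as np; np.savez(f"{n}0.npz",**{k:v for k,v in c.items()})
E
```

```text
pics
{'time': 0.0, 'q': array([ 1.27612143e+00,  2.64780420e-01,  1.60540093e+00,  1.16946592e-05,
        1.27371845e+00, -3.68878897e-02]), 'joint_vel': array([-0.00111265, -0.00051032, -0.0001727 ,  0.00073103,  0.00232919,
       -0.00190668]), 'joint_torque': array([ 1.00832767e-03, -5.15093815e+01, -3.67323625e+01, -6.44406555e-05,
        1.28083443e-02,  1.34170281e-05]), 'tool_pos': array([0.17185705, 0.65197851, 0.22992913]), 'tcp_rot': array([-1.56358273,  0.20273835, -0.20212139]), 'wrist_force': array([-0.18038849, -0.52809019,  0.20146357]), 'torque': array([-0.03897902, -0.01180472,  0.01934074]), 'width': 0.9971886516063431} -0.0187
scene [[457.5892942293011, 0.0, 324.7702476716303], [0.0, 457.5892942293011, 240.02646588348438], [0.0, 0.0, 1.0]] [-0.12153426  0.          0.          0.          0.        ] [[ 0.63146234  0.66277843 -0.40246746  0.91499431]
 [ 0.77540554 -0.53890734  0.32912782 -0.34857254]
 [ 0.00124615 -0.51990732 -0.85422176  0.91809857]
 [ 0.          0.          0.          1.        ]]
top [[504.78550896912725, 0.0, 316.39469971531844], [0.0, 504.78550896912725, 244.62938951933418], [0.0, 0.0, 1.0]] [-0.02245873  0.          0.          0.          0.        ] [[-0.01366068 -0.99688924  0.0776224   0.4066564 ]
 [-0.99970216  0.01518673  0.01910367 -0.02683394]
 [-0.02022308 -0.07733831 -0.99679979  1.39480555]
 [ 0.          0.          0.          1.        ]]
wrist [[374.1320860247881, 0.0, 323.71167442827914], [0.0, 374.1320860247881, 242.22019064103554], [0.0, 0.0, 1.0]] [-0.07079528  0.          0.          0.          0.        ] [[ 3.90545613e-04  9.44379297e-01  3.28858011e-01 -8.48345376e-02]
 [ 1.12913981e-04 -3.28858075e-01  9.44379348e-01 -1.43002676e-01]
 [ 9.99999917e-01 -3.31690545e-04 -2.35067705e-04 -1.47875056e-03]
 [ 0.00000000e+00  0.00000000e+00  0.00000000e+00  1.00000000e+00]]
```

View pics/scene0.png

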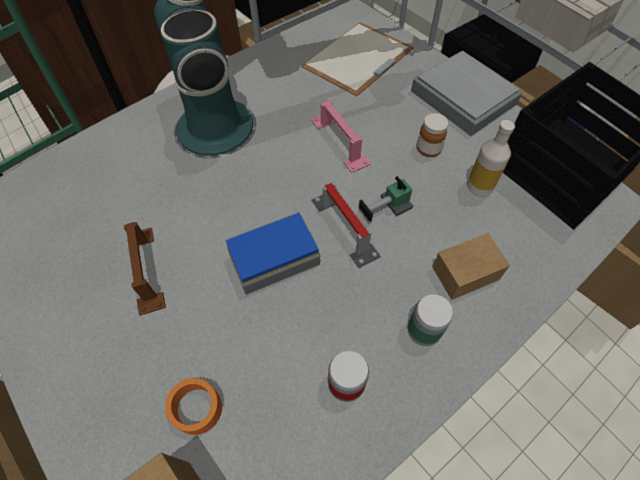

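View pics/top0.png

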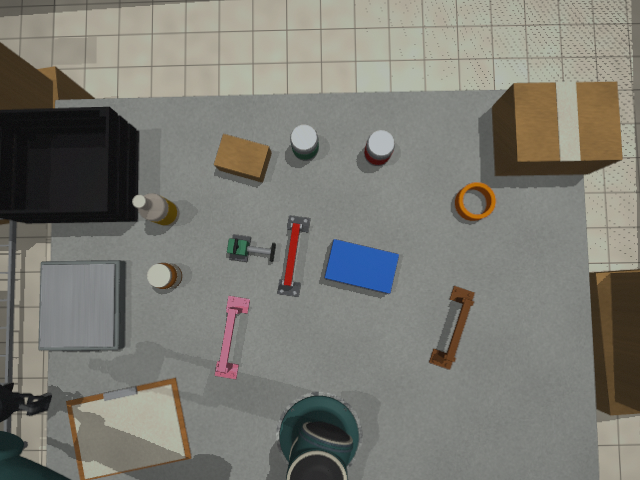

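View pics/wrist0.png

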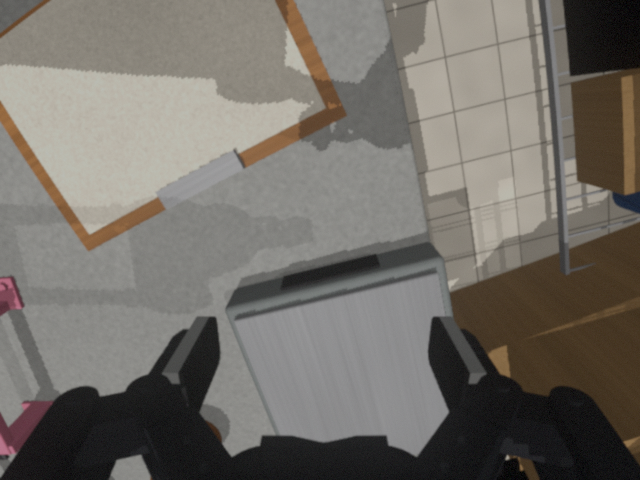

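The top view shows the box at about (361,266), the red bridge at (292,255), the stop at (238,248) and its pad at (273,252). Next I measure their poses.

```bash
cat > h.py <<'E'
import numpy as np,cv2
def pts(c,mask,T=None):
    v,u=np.nonzero(mask&(c["z_map"]>0)); z=c["z_map"][v,u]
    n=cv2.undistortPoints(np.stack([u,v],1).astype(float)[:,None],c["mtx"],c["dist"])[:,0]
    P=np.c_[n*z[:,None],z]; T=c["world_from_camera"] if T is None else T
    return P@T[:3,:3].T+T[:3,3]
def masks(im):
    h=cv2.cvtColor(im,cv2.COLOR_RGB2HSV); H,S,V=[h[...,i].astype(int) for i in range(3)]
    return dict(blue=(H>105)&(H<125)&(S>150)&(V>60), red=((H<5)|(H>175))&(S>180)&(V>80), green=(H>65)&(H<90)&(S>90)&(V>40),yellow=(H>22)&(H<35)&(S>120)&(V>80))
E
python3 - <<'E'
from h import *
for n in("top","scene"):
    c=dict(np.load(n+"0.npz")); m=masks(c["image"])
    for k in m:
        nn,l,s,ce=cv2.connectedComponentsWithStats(m[k].astype(np.uint8))
        for i in range(1,nn):
            if s[i,4]<40: continue
            p=pts(c,l==i); zt=np.median(p[:,2])
            q=p[abs(p[:,2]-zt)<.006]
            if len(q)<10: continue
            r=cv2.minAreaRect(q[:,:2].astype(np.float32))
            print(n,k,s[i],ce[i].round(),"z",zt.round(4),np.percentile(p[:,2],[2,98]).round(3),"ctr",np.round(r[0],4),np.round(r[1],4),round(r[2],2))
E
```

```text
top blue [ 325  239   74   54 2690] [361. 266.] z 0.0746 [0.069 0.08 ] ctr [ 0.4524 -0.1184] [0.1752 0.1051] 75.74
top red [284 223  16  63 424] [291. 254.] z 0.0813 [0.076 0.087] ctr [0.4857 0.0634] [0.0188 0.1621] 81.02
top green [293 146  25  13  99] [306. 154.] z 0.0498 [0.026 0.076] ctr [0.7602 0.0242] [0.0177 0.0632] 6.09
top green [227 239   8  15  86] [231. 246.] z 0.061 [0.055 0.071] ctr [0.5112 0.2276] [0.0159 0.0378] 81.17
top green [235 240  14  16 151] [242. 248.] z 0.0604 [0.032 0.066] ctr [0.5075 0.1991] [0.025  0.0382] 82.94
top green [ 280  396   78   74 1302] [319. 423.] z 0.0147 [0.007 0.306] ctr [0.0212 0.0003] [0.2074 0.1704] 87.08
top green [329 398  16  10  43] [336. 402.] z 0.0113 [0.004 0.017] ctr [ 0.0888 -0.0485] [0.045  0.0091] 61.68
top green [298 439  25  12  84] [307. 445.] z 0.2979 [0.275 0.32 ] ctr [0.0662 0.0228] [0.0112 0.0201] 17.96
top green [314 440  37  10  52] [332. 446.] z 0.3092 [0.283 0.316] ctr [ 0.0692 -0.023 ] [0.0587 0.0045] 74.24
top green [  0 450  45  30 451] [ 14. 469.] z 0.6721 [0.645 0.684] ctr [0.1458 0.4106] [0.0688 0.009 ] 85.02
[... 436 characters left out ...]
179 0.025 ] 2.17
scene green [155   0  28  24 193] [164.  10.] z 0.3046 [0.277 0.319] ctr [-0.1438  0.0013] [0.0178 0.0857] 74.35
scene green [165  40  38  28 179] [178.  49.] z 0.3063 [0.251 0.319] ctr [ 0.0279 -0.0546] [0.0602 0.0079] 25.62
scene green [  0  84  21  16 138] [ 9. 91.] z -0.2019 [-0.216 -0.188] ctr [-0.9456 -0.4527] [0.0865 0.0223] 85.18
scene green [ 178   96   75   59 1340] [211. 129.] z 0.021 [0.008 0.138] ctr [ 0.0226 -0.0086] [0.1884 0.1444] 59.53
scene green [386 179  25  29 400] [398. 194.] z 0.058 [0.023 0.065] ctr [0.5109 0.2086] [0.0487 0.0412] 81.02
scene green [409 317  33  26 291] [422. 334.] z 0.0512 [0.026 0.075] ctr [7.989e-01 7.000e-04] [0.0641 0.0193] 22.28
```

```bash
cat > r.py <<'E'
import numpy as np
from scipy.spatial.transform import Rotation as R
B=np.array([.486,.0622,0]); a=np.radians(81-90)
E_=np.array([np.cos(a),np.sin(a),0]); U=np.array([-np.sin(a),np.cos(a),0])
def rel(p): p=np.asarray(p)-B; return np.array([p@E_,p@U,p[2]]).round(4)
def show():
    from workcell import bot
    s=bot.read_state(); M=R.from_rotvec(s["tcp_rot"]).as_matrix()
    print("t",s["time"],"tcp",s["tool_pos"].round(4),"rel",rel(s["tool_pos"]),"F",s["wrist_force"].round(2),"w",round(s["width"],3)); return s,M
def todo(target,yawz):  # target world, desired tool z dir
    s,M=show(); T=np.c_[np.cross([0,0,-1],yawz),[0,0,-1],yawz]
    print("shift tool",(M.T@(np.asarray(target)-s["tool_pos"])).round(4),"rot",R.from_matrix(M.T@T).as_rotvec().round(4),"shift in target axes",(T.T@(np.asarray(target)-s["tool_pos"])).round(4)); print(M.round(3))
E
python3 - <<'E'
from r import *
from h import *
top=[.4526,-.119,.15]
bx=np.radians(75.8-90); e=np.array([np.cos(bx),np.sin(bx),0])
todo(top,e); todo(top,-e); todo(top,E_)
# pad estimate
for n in("top","scene"):
    c=dict(np.load(n+"0.npz")); p=pts(c,np.ones((480,640),bool)); v=c["image"].reshape(-1,3)[(c["z_map"]>0).ravel()]
    q=np.c_[(p-B)@E_,(p-B)@U,p[:,2]]
    k=(abs(q[:,0])<.024)&(q[:,1]>.03)&(q[:,1]<.12)&(q[:,2]>.015)&(q[:,2]<.055)
    print(n); print(np.c_[q[k],v[k]][np.argsort(q[k][:,1])][:40].round(3))
E
```

```text
t 0.15 tcp [0.1719 0.6521 0.2302] rel [-0.4025  0.5335  0.2302] F [-0.48 -0.29 -0.11] w 1.002
shift tool [ 0.468   0.0814 -0.6739] rot [1.5000e-03 1.5609e+00 1.4000e-03] shift in target axes [0.6787 0.0802 0.4613]
[[ 0.967 -0.001  0.255]
 [-0.255 -0.002  0.967]
 [-0.    -1.    -0.002]]
t 0.15 tcp [0.1719 0.6521 0.2302] rel [-0.4025  0.5335  0.2302] F [-0.48 -0.29 -0.11] w 1.002
shift tool [ 0.468   0.0814 -0.6739] rot [ 1.4000e-03 -1.5807e+00 -1.5000e-03] shift in target axes [-0.6787  0.0802 -0.4613]
[[ 0.967 -0.001  0.255]
 [-0.255 -0.002  0.967]
 [-0.    -1.    -0.002]]
t 0.15 tcp [0.1719 0.6521 0.2302] rel [-0.4025  0.5335  0.2302] F [-0.48 -0.29 -0.11] w 1.002
shift tool [ 0.468   0.0814 -0.6739] rot [1.5000e-03 1.4701e+00 1.3000e-03] shift in target axes [0.7177 0.0802 0.3979]
[[ 0.967 -0.001  0.255]
 [-0.255 -0.002  0.967]
 [-0.    -1.    -0.002]]
top
[[-1.4e-02  5.3e-02  3.8e-02  3.5e+01  3.8e+01  3.4e+01]
 [ 3.0e-03  5.3e-02  3.4e-02  4.5e+01  4.5e+01  4.4e+01]
 [-2.0e-03  5.3e-02  2.7e-02  5.5e+01  5.7e+01  5.5e+01]
 [-4.0e-03  5.3e-02  5.0e-02  2.7e+01  2.7e+01  2.7e+01]
 
[... 3638 characters left out ...]
2e+01  9.0e+00]
 [-2.0e-03  5.2e-02  3.2e-02  9.0e+00  9.0e+00  9.0e+00]
 [ 6.0e-03  5.2e-02  3.8e-02  1.6e+01  1.5e+01  1.6e+01]
 [ 2.3e-02  5.2e-02  3.9e-02  1.3e+01  1.5e+01  1.2e+01]
 [ 0.0e+00  5.2e-02  4.7e-02  1.5e+01  1.7e+01  1.5e+01]
 [ 5.0e-03  5.2e-02  4.8e-02  1.8e+01  1.9e+01  1.9e+01]
 [-1.2e-02  5.2e-02  4.4e-02  1.1e+01  1.1e+01  1.1e+01]
 [-2.3e-02  5.2e-02  2.6e-02  8.7e+01  8.8e+01  8.5e+01]
 [ 5.0e-03  5.2e-02  4.1e-02  1.1e+01  1.3e+01  1.2e+01]
 [ 1.0e-03  5.2e-02  4.0e-02  9.0e+00  7.0e+00  8.0e+00]
 [ 1.8e-02  5.2e-02  4.1e-02  1.4e+01  1.0e+01  1.1e+01]
 [ 1.5e-02  5.2e-02  3.6e-02  1.2e+01  1.1e+01  1.1e+01]
 [-1.5e-02  5.2e-02  2.8e-02  1.9e+01  1.9e+01  1.9e+01]]
```

Measured in the bridge frame, the box sits at about x −5 mm, y −185 mm, with 5° of relative yaw. The lid is about 12 mm proud, and the pad face is roughly 52 mm beyond the bar. I'll swing over to the box with the fingers shutting.

```bash
python3 -m handwheel '[[0.055,-0.005,-0.02,0,0.092,0,0],[0.055,-0.005,-0.025,0,0.092,0,0],[0.055,0,-0.025,0,0.092,0,0],[0.055,0,-0.025,0,0.092,0,0],[0.055,0,-0.025,0,0.092,0,0],[0.055,0,-0.025,0,0.092,0,0],[0.05,0,-0.02,0,0.092,0,0],[0.05,0,-0.02,0,0.092,0,0]]' 30; python3 - <<'E'
from r import *
todo([.4526,-.119,.12],E_)
E
```

```text
time: 1.15
tool_pos: [0.4276, 0.2704, 0.241]
tcp_rot: [-1.428, 0.777, -0.777]
wrist_force: [0.3, 0.6, 0.6]
width: -0.002
t 1.15 tcp [0.4276 0.2704 0.241 ] rel [-0.0902  0.1965  0.241 ] F [0.31 0.56 0.62] w -0.002
shift tool [ 0.3406  0.1211 -0.1904] rot [0.000e+00 7.308e-01 2.000e-04] shift in target axes [0.3807 0.121  0.0856]
[[ 0.543  0.     0.84 ]
 [-0.84  -0.     0.543]
 [ 0.    -1.    -0.   ]]
```

```bash
python3 -m handwheel '[[0.049,0,-0.007,0,0.091,0,0],[0.049,0,-0.007,0,0.091,0,0],[0.049,0,-0.007,0,0.091,0,0],[0.049,0.01,-0.007,0,0.091,0,0],[0.049,0.02,-0.007,0,0.091,0,0],[0.049,0.025,-0.007,0,0.092,0,0],[0.049,0.025,-0.007,0,0.092,0,0],[0.049,0.02,-0.007,0,0.092,0,0]]' ; python3 -m handwheel '[[0,0,0,0,0,0,0]]'; python3 - <<'E'
from r import *
todo([.4526,-.119,.09],E_)
from workcell import optics
import cv2
c=optics.read_camera("wrist"); cv2.imwrite("pics/w1.png",c["image"][:,:,::-1])
E
```

```text
time: 2.15
tool_pos: [0.4714, -0.114, 0.1401]
tcp_rot: [-1.131, 1.324, -1.324]
wrist_force: [0.7, -0.6, -0.1]
width: 0.002
time: 2.28
tool_pos: [0.4696, -0.1147, 0.139]
tcp_rot: [-1.133, 1.329, -1.323]
wrist_force: [0.1, 0.5, 0.4]
width: -0.005
t 2.275 tcp [ 0.4696 -0.1147  0.139 ] rel [ 0.0114 -0.1773  0.139 ] F [0.09 0.51 0.35] w -0.005
shift tool [ 0.0069  0.0491 -0.0158] rot [ 0.0047 -0.0019  0.0001] shift in target axes [ 0.0069  0.049  -0.0161]
[[-0.158 -0.005  0.987]
 [-0.987  0.001 -0.158]
 [ 0.    -1.    -0.005]]
```

View pics/w1.png

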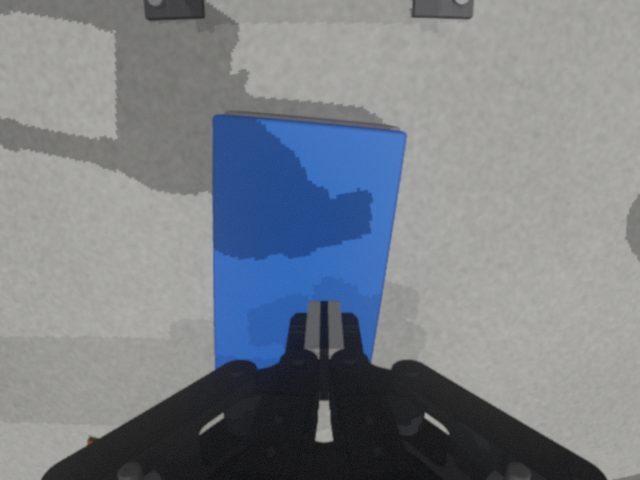

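The shut fingers are over the lid, which fills (215–405, 115–365), and the bridge feet show at the top edge. I'll centre and descend.

```bash
python3 -m handwheel '[[0.007,0.02,-0.016,0.0045,0,0,0],[0,0.02,0,0,0,0,0],[0,0.013,0,0,0,0,0],[0,0,0,0,0,0,0]]'; python3 -m handwheel '[[0,0.002,0,0,0,0,0],[0,0.002,0,0,0,0,0],[0,0.002,0,0,0,0,0],[0,0.002,0,0,0,0,0]]';python3 -m handwheel '[[0,0.002,0,0,0,0,0],[0,0.002,0,0,0,0,0]]';python3 -m handwheel '[[0,0.002,0,0,0,0,0],[0,0.002,0,0,0,0,0]]'
```

```text
time: 2.82
tool_pos: [0.4552, -0.116, 0.0878]
tcp_rot: [-1.131, 1.318, -1.322]
wrist_force: [-0.4, -0.8, 0.3]
width: -0.002
time: 3.32
tool_pos: [0.4555, -0.1171, 0.0804]
tcp_rot: [-1.129, 1.318, -1.324]
wrist_force: [-0.8, -0.1, 0.6]
width: -0.002
time: 3.58
tool_pos: [0.4554, -0.117, 0.0761]
tcp_rot: [-1.129, 1.318, -1.324]
wrist_force: [0.0, -0.3, 0.1]
width: 0.001
time: 3.82
tool_pos: [0.4554, -0.117, 0.0726]
tcp_rot: [-1.13, 1.318, -1.324]
wrist_force: [-2.1, 1.1, 6.8]
width: 0.001
```

```bash
python3 -m handwheel '[[0,0.0015,0,0,0,0,0],[0,0.0015,0,0,0,0,0]]';python3 -m handwheel '[[0,0.0015,0,0,0,0,0],[0,0.0015,0,0,0,0,0]]';python3 -m handwheel '[[0,0.001,0,0,0,0,0]]';python3 -m handwheel '[[0,0.001,0,0,0,0,0]]'; python3 -m handwheel '[[0,0,0,0,0,0,0]]'
```

```text
time: 4.08
tool_pos: [0.4555, -0.117, 0.0699]
tcp_rot: [-1.13, 1.318, -1.324]
wrist_force: [-2.7, 1.2, 6.2]
width: 0.0
time: 4.32
tool_pos: [0.4555, -0.117, 0.067]
tcp_rot: [-1.13, 1.318, -1.324]
wrist_force: [-3.2, 0.5, 5.7]
width: -0.003
time: 4.45
tool_pos: [0.4554, -0.117, 0.0659]
tcp_rot: [-1.13, 1.318, -1.324]
wrist_force: [-1.9, 0.2, 7.3]
width: -0.0
time: 4.58
tool_pos: [0.4555, -0.117, 0.0649]
tcp_rot: [-1.13, 1.318, -1.324]
wrist_force: [-3.0, 0.6, 6.0]
width: 0.001
time: 4.7
tool_pos: [0.4555, -0.117, 0.0648]
tcp_rot: [-1.13, 1.318, -1.324]
wrist_force: [-2.2, 0.5, 4.2]
width: -0.001
```

Still moving at about 6–7 N, so I'll continue in small steps.

```bash
for i in 1; do python3 -m handwheel '[[0,0.001,0,0,0,0,0]]';python3 -m handwheel '[[0,0.0007,0,0,0,0,0]]'; python3 -m handwheel '[[0,0.0005,0,0,0,0,0]]'; python3 -m handwheel '[[0,0.0005,0,0,0,0,0]]'; done
```

```text
time: 4.82
tool_pos: [0.4555, -0.117, 0.064]
tcp_rot: [-1.13, 1.318, -1.324]
wrist_force: [-2.8, 0.3, 6.2]
width: 0.001
time: 4.95
tool_pos: [0.4555, -0.1171, 0.0632]
tcp_rot: [-1.13, 1.318, -1.324]
wrist_force: [-2.8, 0.5, 6.0]
width: 0.002
time: 5.08
tool_pos: [0.4555, -0.117, 0.0627]
tcp_rot: [-1.13, 1.318, -1.324]
wrist_force: [-3.0, 0.8, 6.7]
width: 0.003
time: 5.2
tool_pos: [0.4555, -0.117, 0.0623]
tcp_rot: [-1.13, 1.318, -1.324]
wrist_force: [-2.7, 0.2, 6.2]
width: -0.004
```

```bash
for i in 1; do python3 -m handwheel '[[0,0.0005,0,0,0,0,0]]';python3 -m handwheel '[[0,0.0005,0,0,0,0,0]]'; python3 -m handwheel '[[0,0.0005,0,0,0,0,0]]';  done
```

```text
time: 5.32
tool_pos: [0.4555, -0.1171, 0.062]
tcp_rot: [-1.13, 1.318, -1.324]
wrist_force: [-3.6, 0.9, 10.6]
width: 0.002
time: 5.45
tool_pos: [0.4556, -0.117, 0.062]
tcp_rot: [-1.13, 1.319, -1.324]
wrist_force: [-6.2, 1.9, 15.0]
width: 0.0
time: 5.58
tool_pos: [0.4556, -0.1171, 0.0619]
tcp_rot: [-1.13, 1.319, -1.324]
wrist_force: [-7.2, 2.2, 17.9]
width: -0.001
```

The lid stopped solid at z = 0.062, so it is home. I'll hold briefly, lift and re-measure.

```bash
python3 -m handwheel '[[0,0,0,0,0,0,0],[0,-0.002,0,0,0,0,0],[0,-0.02,0,0,0,0,0],[0,-0.04,0,0,0,0,1],[0.04,-0.03,0,0,0,0,1],[0.055,0,0,0,0,0,1],[0.055,0,0,0,0,0,1],[0.04,0,0,0,0,0,1]]'; python3 -m handwheel '[[0,0,0,0,0,0,1],[0,0,0,0,0,0,1]]'; cat > m.py <<'E'
from r import *
from h import *
from workcell import optics
import sys
s,M=show()
for n in("top","scene"):
    c=optics.read_camera(n); m=masks(c["image"]); cv2.imwrite(f"pics/{n}{sys.argv[1]}.png",c["image"][:,:,::-1])
    for k in("blue","yellow"):
        nn,l,st,ce=cv2.connectedComponentsWithStats(m[k].astype(np.uint8))
        for i in range(1,nn):
            if st[i,4]<150: continue
            p=pts(c,l==i); zt=np.median(p[:,2]); q=p[abs(p[:,2]-zt)<.006]; r=cv2.minAreaRect(q[:,:2].astype(np.float32))
            print(n,k,ce[i].round(),"z",zt.round(4),np.round(r[0],4),np.round(r[1],4),round(r[2],2),"rel",rel([*r[0],zt]))
E
python3 m.py 2
```

```text
time: 6.58
tool_pos: [0.4255, -0.3069, 0.1521]
tcp_rot: [-1.129, 1.318, -1.326]
wrist_force: [-0.1, 0.3, -0.6]
width: 1.0
time: 6.82
tool_pos: [0.4256, -0.3042, 0.1516]
tcp_rot: [-1.129, 1.32, -1.323]
wrist_force: [0.2, 0.4, 0.4]
width: 1.0
t 6.825 tcp [ 0.4256 -0.3042  0.1516] rel [-0.0023 -0.3713  0.1516] F [0.21 0.44 0.4 ] w 1.0
top blue [361. 266.] z 0.0631 [ 0.4522 -0.1182] [0.175  0.1048] 75.75 rel [-0.0051 -0.1834  0.0631]
scene blue [272. 249.] z 0.0627 [ 0.4531 -0.1198] [0.1742 0.1062] 75.15 rel [-0.004  -0.1849  0.0627]
```

Both cameras put the lid top at 63 mm, so it's home, and the box hasn't moved. I'll lower behind it with the fingers half open, for a two-point push that squares the box.

```bash
python3 -m handwheel '[[0,0.04,-0.004,0,0,0,0.6],[0,0.04,0,0,0,0,0.6],[0,0.035,0,0,0,0,0.6],[0,0.015,0,0,0,0,0.6],[0,0.006,0,0,0,0,0.6],[0,0,0,0,0,0,0.6],[0,0,0,0,0,0,0.6]]'; python3 - <<'E'
from r import *
s,M=show(); print(M.round(4)); todo([*s["tool_pos"]],E_)
from workcell import optics
import cv2
c=optics.read_camera("wrist"); cv2.imwrite("pics/w3.png",c["image"][:,:,::-1])
c=optics.read_camera("scene"); cv2.imwrite("pics/s3.png",c["image"][:,:,::-1])
E
```

```text
time: 7.8
tool_pos: [0.4237, -0.305, 0.0175]
tcp_rot: [-1.129, 1.316, -1.326]
wrist_force: [0.9, 0.4, -0.0]
width: 0.598
t 7.8 tcp [ 0.4237 -0.305   0.0175] rel [-0.0041 -0.3724  0.0175] F [ 0.88  0.39 -0.03] w 0.598
[[-0.1533  0.0065  0.9882]
 [-0.9882 -0.0024 -0.1533]
 [ 0.0013 -1.      0.0068]]
t 7.8 tcp [ 0.4237 -0.305   0.0175] rel [-0.0041 -0.3724  0.0175] F [ 0.88  0.39 -0.03] w 0.598
shift tool [0. 0. 0.] rot [-0.0068  0.0032  0.0013] shift in target axes [0. 0. 0.]
[[-0.153  0.007  0.988]
 [-0.988 -0.002 -0.153]
 [ 0.001 -1.     0.007]]
```

View pics/w3.png

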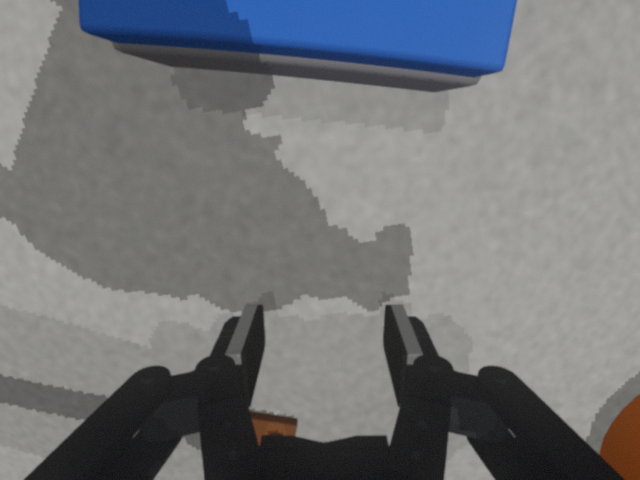

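View pics/s3.png

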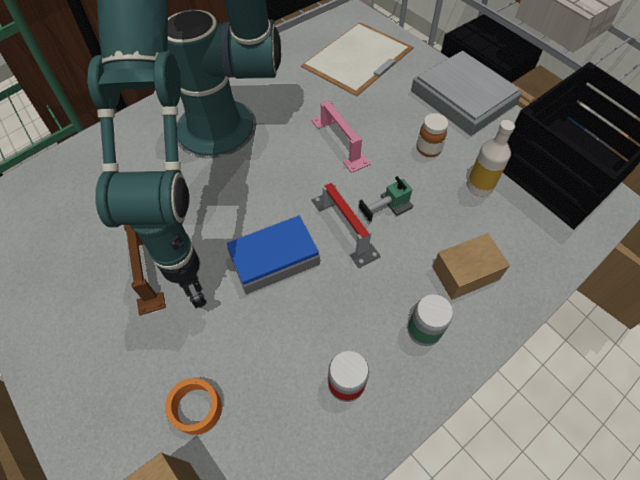

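The fingers are behind the box's rear face, which spans (115–480, 45–90), and clear of everything else. I'll approach, then push in short strokes.

```bash
python3 -m handwheel '[[-0.02,0,-0.005,-0.006,0.003,0,0.6],[-0.025,0,0,0,0,0,0.6],[-0.015,0,0,0,0,0,0.6],[-0.005,0,0,0,0,0,0.6],[-0.005,0,0,0,0,0,0.6]]'; python3 -m handwheel '[[-0.004,0,0,0,0,0,0.6],[-0.004,0,0,0,0,0,0.6]]'; python3 -m handwheel '[[-0.004,0,0,0,0,0,0.6],[-0.004,0,0,0,0,0,0.6]]'; python3 -m handwheel '[[-0.004,0,0,0,0,0,0.6],[-0.004,0,0,0,0,0,0.6]]';python3 -m handwheel '[[-0.004,0,0,0,0,0,0.6],[-0.004,0,0,0,0,0,0.6]]'; python3 m.py 4
```

```text
time: 8.52
tool_pos: [0.4288, -0.2341, 0.0162]
tcp_rot: [-1.132, 1.324, -1.323]
wrist_force: [-0.5, 0.3, 0.1]
width: 0.599
time: 8.78
tool_pos: [0.4299, -0.2265, 0.0161]
tcp_rot: [-1.132, 1.325, -1.324]
wrist_force: [-0.4, -0.4, 0.5]
width: 0.6
time: 9.02
tool_pos: [0.4314, -0.219, 0.0162]
tcp_rot: [-1.132, 1.324, -1.325]
wrist_force: [0.7, -3.2, 0.0]
width: 0.6
time: 9.28
tool_pos: [0.4327, -0.2109, 0.0163]
tcp_rot: [-1.132, 1.324, -1.324]
wrist_force: [-0.5, -3.5, -0.5]
width: 0.598
time: 9.52
tool_pos: [0.4339, -0.2027, 0.0163]
tcp_rot: [-1.132, 1.324, -1.324]
wrist_force: [0.2, -4.2, -0.2]
width: 0.601
t 9.525 tcp [ 0.4339 -0.2027  0.0163] rel [-0.01   -0.2698  0.0163] F [ 0.19 -4.2  -0.18] w 0.601
top blue [350. 266.] z 0.0631 [ 0.4536 -0.0907] [0.1546 0.1049] 78.32 rel [-0.0081 -0.1561  0.0631]
scene blue [280. 244.] z 0.0626 [ 0.4532 -0.1013] [0.172  0.1073] 78.65 rel [-0.0069 -0.1666  0.0626]
```

Box is squaring up (78.5°, bridge at 81°), lateral −7 mm, friction about 4 N. I'll keep going with a slight sideways drift to centre it.

```bash
python3 -m handwheel '[[-0.005,0,0.0005,0,0,0,0.6],[-0.005,0,0.0005,0,0,0,0.6],[-0.005,0,0.0005,0,0,0,0.6],[-0.005,0,0.0005,0,0,0,0.6]]';python3 -m handwheel '[[-0.005,0,0.0005,0,0,0,0.6],[-0.005,0,0.0005,0,0,0,0.6],[-0.005,0,0.0005,0,0,0,0.6],[-0.005,0,0.0005,0,0,0,0.6]]';python3 -m handwheel '[[-0.005,0,0.0005,0,0,0,0.6],[-0.005,0,0.0005,0,0,0,0.6],[-0.005,0,0.0005,0,0,0,0.6],[-0.005,0,0.0005,0,0,0,0.6]]'; python3 m.py 5
```

```text
time: 10.12
tool_pos: [0.4386, -0.1831, 0.0162]
tcp_rot: [-1.133, 1.325, -1.323]
wrist_force: [-1.0, -5.2, 3.1]
width: 0.6
time: 10.62
tool_pos: [0.4433, -0.1635, 0.016]
tcp_rot: [-1.134, 1.325, -1.322]
wrist_force: [-2.1, -5.4, 2.4]
width: 0.598
time: 11.12
tool_pos: [0.4482, -0.1441, 0.016]
tcp_rot: [-1.134, 1.325, -1.322]
wrist_force: [-2.1, -6.7, 3.5]
width: 0.599
t 11.125 tcp [ 0.4482 -0.1441  0.016 ] rel [-0.005  -0.2097  0.016 ] F [-2.14 -6.71  3.49] w 0.599
top blue [325. 262.] z 0.0632 [ 0.464  -0.0235] [0.1359 0.1046] 81.38 rel [-0.0083 -0.0881  0.0632]
scene blue [305. 232.] z 0.0624 [ 0.462  -0.0426] [0.1735 0.108 ] 81.21 rel [-0.0073 -0.1073  0.0624]
```

View pics/scene5.png

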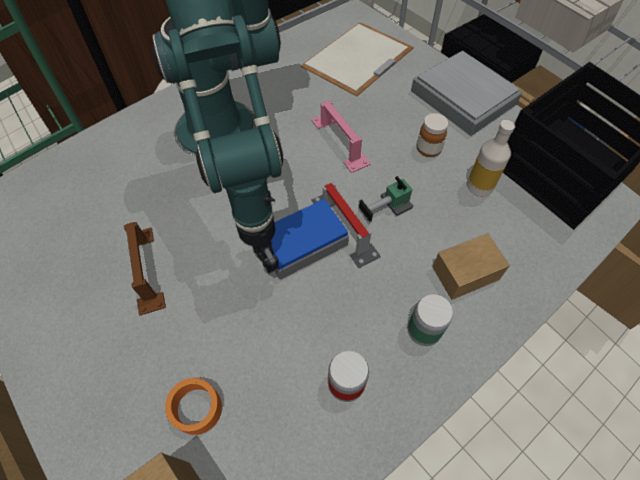

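The box is aligned (81.3° against the bridge's 81°), and its front end is about to enter with about 7 mm lateral clearance. Straight push now.

```bash
python3 -m handwheel '[[-0.004,0,0,0,0,0,0.6],[-0.004,0,0,0,0,0,0.6],[-0.004,0,0,0,0,0,0.6]]';python3 -m handwheel '[[-0.004,0,0,0,0,0,0.6],[-0.004,0,0,0,0,0,0.6],[-0.004,0,0,0,0,0,0.6]]';python3 -m handwheel '[[-0.004,0,0,0,0,0,0.6],[-0.004,0,0,0,0,0,0.6],[-0.004,0,0,0,0,0,0.6]]'; python3 m.py 6
```

```text
time: 11.6
tool_pos: [0.4504, -0.1321, 0.0158]
tcp_rot: [-1.132, 1.326, -1.323]
wrist_force: [-0.0, -4.2, 0.4]
width: 0.6
time: 11.98
tool_pos: [0.4524, -0.1202, 0.0159]
tcp_rot: [-1.132, 1.326, -1.323]
wrist_force: [-1.7, -3.3, 0.3]
width: 0.599
time: 12.35
tool_pos: [0.4544, -0.1085, 0.016]
tcp_rot: [-1.132, 1.325, -1.323]
wrist_force: [-0.3, -3.1, -1.2]
width: 0.601
t 12.35 tcp [ 0.4544 -0.1085  0.016 ] rel [-0.0045 -0.1735  0.016 ] F [-0.31 -3.11 -1.24] w 0.601
top blue [314. 260.] z 0.0631 [0.4691 0.0049] [0.1026 0.1046] 81.38 rel [-0.0077 -0.0592  0.0631]
scene blue [316. 228.] z 0.0625 [ 0.4667 -0.0183] [0.1498 0.108 ] 81.39 rel [-0.0064 -0.0826  0.0625]
```

```bash
python3 -m handwheel '[[-0.004,0,0,0,0,0,0.6],[-0.004,0,0,0,0,0,0.6],[-0.004,0,0,0,0,0,0.6]]';python3 -m handwheel '[[-0.004,0,0,0,0,0,0.6],[-0.004,0,0,0,0,0,0.6]]';python3 -m handwheel '[[-0.002,0,0,0,0,0,0.6],[-0.002,0,0,0,0,0,0.6]]';python3 -m handwheel '[[-0.002,0,0,0,0,0,0.6]]';python3 -m handwheel '[[-0.0015,0,0,0,0,0,0.6]]';python3 -m handwheel '[[-0.0015,0,0,0,0,0,0.6]]'; python3 -m handwheel '[[-0.001,0,0,0,0,0,0.6]]'; python3 -c "
from r import *
show()"
```

```text
time: 12.82
tool_pos: [0.4565, -0.0968, 0.0161]
tcp_rot: [-1.132, 1.325, -1.323]
wrist_force: [-0.8, -4.0, 0.1]
width: 0.599
time: 13.08
tool_pos: [0.4577, -0.0888, 0.0161]
tcp_rot: [-1.132, 1.325, -1.323]
wrist_force: [-1.2, -4.1, 0.7]
width: 0.603
time: 13.32
tool_pos: [0.4583, -0.085, 0.0161]
tcp_rot: [-1.132, 1.325, -1.323]
wrist_force: [-1.3, -4.5, 0.5]
width: 0.598
time: 13.45
tool_pos: [0.4586, -0.0831, 0.0161]
tcp_rot: [-1.132, 1.325, -1.323]
wrist_force: [-1.3, -4.2, -0.0]
width: 0.601
time: 13.58
tool_pos: [0.4588, -0.0816, 0.0161]
tcp_rot: [-1.132, 1.325, -1.323]
wrist_force: [-1.3, -3.8, 0.9]
width: 0.597
time: 13.7
tool_pos: [0.4591, -0.0801, 0.0161]
tcp_rot: [-1.132, 1.325, -1.323]
wrist_force: [-0.5, -5.1, 1.6]
width: 0.598
time: 13.82
tool_pos: [0.4592, -0.0791, 0.0161]
tcp_rot: [-1.132, 1.325, -1.323]
wrist_force: [-0.2, -5.0, 1.4]
width: 0.599
t 13.825 tcp [ 0.4592 -0.0791  0.0161] rel [-0.0043 -0.1438  0.0161] F [-0.18 -4.96  1.37] w 0.599
```

```bash
python3 -m handwheel '[[-0.001,0,0,0,0,0,0.6]]';python3 -m handwheel '[[-0.001,0,0,0,0,0,0.6]]';python3 -m handwheel '[[-0.001,0,0,0,0,0,0.6]]';python3 -m handwheel '[[-0.001,0,0,0,0,0,0.6]]';python3 -m handwheel '[[-0.001,0,0,0,0,0,0.6]]'
```

```text
time: 13.95
tool_pos: [0.4594, -0.0781, 0.0161]
tcp_rot: [-1.132, 1.325, -1.323]
wrist_force: [-1.2, -4.9, 1.6]
width: 0.596
time: 14.08
tool_pos: [0.4595, -0.0772, 0.0161]
tcp_rot: [-1.132, 1.325, -1.323]
wrist_force: [-1.5, -4.8, 0.4]
width: 0.601
time: 14.2
tool_pos: [0.4597, -0.0761, 0.0161]
tcp_rot: [-1.132, 1.325, -1.323]
wrist_force: [0.2, -5.4, 0.3]
width: 0.602
time: 14.32
tool_pos: [0.4598, -0.0751, 0.016]
tcp_rot: [-1.132, 1.325, -1.323]
wrist_force: [-0.7, -4.8, 1.2]
width: 0.598
time: 14.45
tool_pos: [0.46, -0.0742, 0.016]
tcp_rot: [-1.132, 1.325, -1.323]
wrist_force: [-1.7, -5.5, 1.5]
width: 0.604
```

```bash
python3 -m handwheel '[[-0.001,0,0,0,0,0,0.6]]' | grep -E "pos|force";python3 -m handwheel '[[-0.001,0,0,0,0,0,0.6]]'| grep -E "pos|force";python3 -m handwheel '[[-0.001,0,0,0,0,0,0.6]]'| grep -E "pos|force";python3 -m handwheel '[[-0.001,0,0,0,0,0,0.6]]'| grep -E "pos|force"; python3 - <<'E'
from r import *
from h import *
from workcell import optics
show()
c=optics.read_camera("scene"); i=c["image"][160:300,230:430]; cv2.imwrite("pics/s7.png",cv2.resize(i[:,:,::-1],None,fx=4,fy=4,interpolation=2))
E
```

```text
tool_pos: [0.46, -0.0738, 0.0161]
wrist_force: [-2.5, -10.7, 1.4]
tool_pos: [0.46, -0.0738, 0.0161]
wrist_force: [-3.4, -16.1, 0.8]
tool_pos: [0.46, -0.0738, 0.0161]
wrist_force: [-4.0, -20.0, 1.4]
tool_pos: [0.4601, -0.0738, 0.0161]
wrist_force: [-4.6, -25.0, 1.4]
t 14.95 tcp [ 0.4601 -0.0738  0.0161] rel [-0.0043 -0.1384  0.0161] F [ -4.64 -25.03   1.42] w 0.599
```

View pics/s7.png

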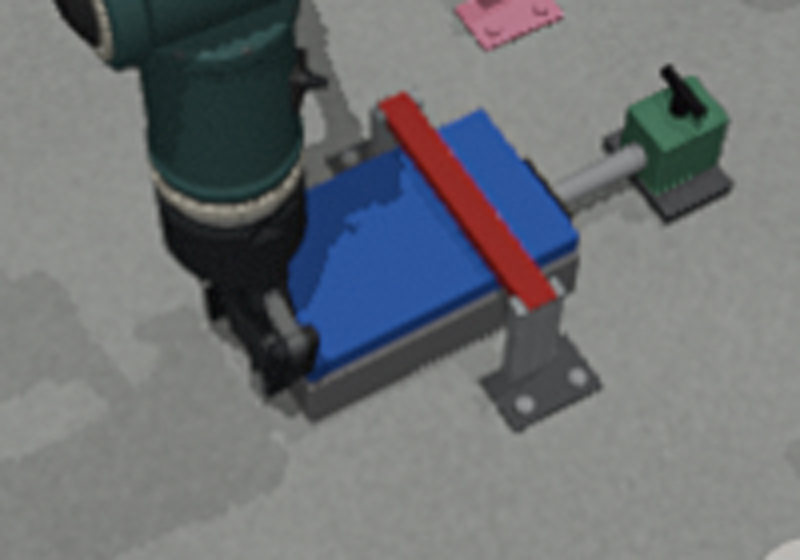

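The box is under the bar with its front end against the pad at (550,185). Force climbed from 5 to 25 N with no further travel, so it's firmly butted. I'll back off gently.

```bash
python3 -m handwheel '[[0.002,0,0,0,0,0,0.6],[0.002,0,0,0,0,0,0.6],[0.003,0,0,0,0,0,0.6],[0.01,0,0,0,0,0,0.6],[0.03,0,0,0,0,0,0.6],[0.04,0,0,0,0,0,0.6],[0,-0.04,0,0,0,0,0.6],[0,-0.06,0,0,0,0,0.6]]';python3 -m handwheel '[[0.03,-0.04,0,0,0,0,0.6],[0.04,-0.03,0,0,0,0,0.6],[0,0,0,0,0,0,0.6],[0,0,0,0,0,0,0.6]]'; python3 m.py 8; python3 - <<'E'
from r import *
from h import *
c=cv2.imread("pics/scene8.png")[160:300,230:430]; cv2.imwrite("pics/s8.png",cv2.resize(c,None,fx=4,fy=4,interpolation=2))
E
```

```text
time: 16.0
tool_pos: [0.4447, -0.156, 0.1148]
tcp_rot: [-1.134, 1.331, -1.32]
wrist_force: [1.0, -0.6, 0.2]
width: 0.603
time: 16.5
tool_pos: [0.4356, -0.2248, 0.1851]
tcp_rot: [-1.131, 1.327, -1.322]
wrist_force: [0.1, 0.0, -0.8]
width: 0.601
t 16.5 tcp [ 0.4356 -0.2248  0.1851] rel [-0.0049 -0.2914  0.1851] F [ 0.11  0.04 -0.84] w 0.601
top blue [280. 255.] z 0.0629 [0.4836 0.0957] [0.0368 0.1046] 80.98 rel [-0.0076  0.0327  0.0629]
top blue [317. 261.] z 0.0633 [ 0.4684 -0.0019] [0.1156 0.1049] 80.94 rel [-0.0074 -0.066   0.0633]
scene blue [358. 206.] z 0.0626 [0.4849 0.0975] [0.0317 0.1062] 80.57 rel [-0.0066  0.0346  0.0626]
scene blue [319. 225.] z 0.0624 [ 0.4695 -0.0029] [0.1196 0.1079] 80.71 rel [-0.0061 -0.0669  0.0624]
```

View pics/s8.png

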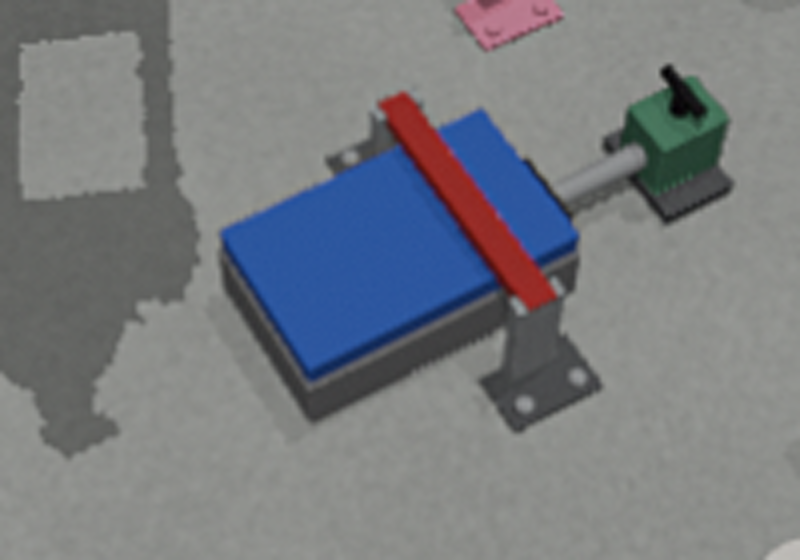

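View pics/top8.png

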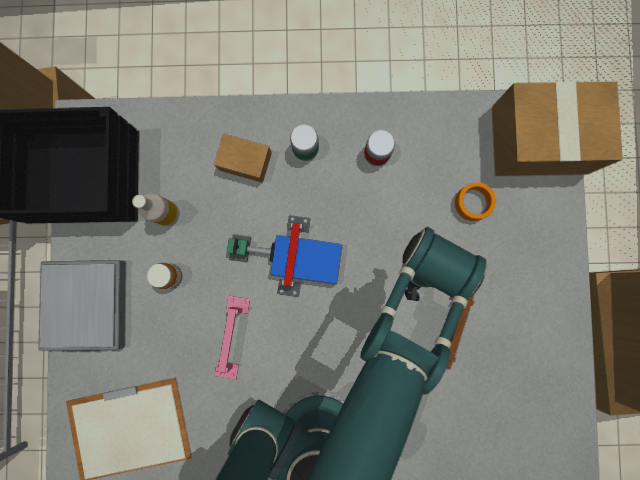

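The box stands square under the bar against the pad. Its centre is at about y −37 mm and x −7 mm, with the lid top at 62–63 mm. The arm is clear and the bystanders are unmoved, so I'm handing it in.

```bash
python3 -c "
from workcell import workorder
print(workorder.finish_job())"
```

```text
the job is handed in; nothing more can be done
None
```

I pressed the lid home, pushed the box under the red bar with a two-finger push, and left it butted against the stop's pad. The job is handed in at about 16.5 s; `finish_job()` gave no verdict.

- **Lid:** it moved down at about 6–7 N and stopped solid at 62 mm, with about 18 N of vertical force at the end. Both cameras still read the lid top at 62–63 mm at the finish.
- **Push:** sliding took about 3–7 N, with no sign of catching on the bar or posts. At the pad the force rose from 5 to 25 N at the wrist with no further travel, so I estimate about 20 N on the stop. I then backed off.
- **Final position (last camera check):** the box centre is at about y −37 mm and x −7 mm in the bridge frame, within about half a degree of the bridge. Its front end is about 52 mm beyond the bar. It is about 7 mm off the centre line because the sideways drift I tried while pushing did not move it.
- **Surroundings:** the arm is clear of everything. I compared the bystanders only by eye, in the top view before and after, and saw no movement. No check failed; the two cameras agreed to about 2 mm on final position.

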